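# Set the adjustable pad frame to its red notch and cover it

### The job

Squeeze and hold the red release lever of the adjustable wooden frame, slide its movable end wall in to the notch with the red mark, and let the lever go so that it latches there. Then pick up the plywood cover by its handle and set it down, without dropping it, in the rebates of the two end walls, so that it sits seated and level over the notepad. Leave the thread spool, the tape roll and the bone folder where they are.

Things in the scene. Friction and masses are not known exactly. Their poses are not given: they have to be found in the camera images.
- frame: Fixed wooden frame on the bench: base board 12 mm thick; in its axes (x away from the robot at yaw 0, y left) from x -135 to 78, y -180 to 130 mm. Origin at bench level. A fixed end wall stands at its +y end (y 102 to 123 mm, 53 mm high); the movable end wall slides along y on steel rods. Front: a steel rack of seven notches, each with a dash on the board. A notepad lies fixed inside, 23 mm high.
- slide (a joint): Position of the movable end wall along the frame's +y, m. Notches at 0, 0.02, ... 0.12; larger is nearer the fixed end wall; red notch = 0.10. Starts in a notch from 0 to 0.04 (or rarely between). Latched it has about 1 mm play; with the lever squeezed it slides with under 3 N; let go within 5 mm of a notch, it drops into that one by itself.
- lever (a joint): Angle of the red release lever, rad: 0 at rest (latched in a notch), 0.33 fully squeezed. Above about 0.28 the pawl is clear of the rack. A spring returns it; squeezing takes 6 N at first and 10 N fully at the pad.
- squeeze_point (a point): On the movable wall's handle: middle of the pinch when fully squeezed, 103 mm above the bench; travels with the wall, axes as the frame's. Two upright plates facing along x, 44 mm wide in y, tops 121 mm high: fixed black grip (far face 13.5 mm beyond this point in +x) and in front the red lever. Pinch both together along x: 43 mm over both at rest, 27 mm squeezed; their mount is 62 mm high.
- lever_pad (a point): Middle of the red lever's near face, 103 mm above the bench and 29.5 mm before the squeeze point (-x) at rest, 13 mm before it when squeezed; the lever is 8 mm thick, pivoted along y 53 mm above the bench.
- red_mark (a point): Centre of the red mark (12 x 8 mm) on the front strip of the base board, 13 mm high; the small brass pointer at the lever's foot stands in line with it in y when the wall is in the red notch.
- seat (a point): Where the cover's underside centre belongs, 46 mm above the bench, axes as the frame's. Each end wall has a rebate: a ledge 11 mm deep (y) at this height with a lip 7 mm high behind it and at both its ends. In the red notch the lips stand 166 mm apart in y and 126 mm in x: 3 mm free on each side of the cover. One notch wider the cover falls through, one narrower it does not fit.
- cover: Loose plywood cover, 120 mm (x) by 160 mm (y), 6 mm thick, 0.18 kg, lying flat on a black book (208 x 149 x 18 mm, fixed; its top 21 mm above the bench) right of the frame; origin at the centre of its underside, z up. Its handle is a dark wooden bar in the middle, 16 mm (x) by 50 mm (y), top 42 mm above the underside. Either way round fits the frame.
- cover_grip (a point): On the cover's handle, 30 mm above the cover's underside: the place to grasp, closing along the cover's x.
- white_spool: Bystander: thread spool with white thread, 58 mm across, 55 mm high, origin at its underside.
- tape_roll: Bystander: roll of brown tape, 105 mm across, 24 mm high, lying flat, origin at its underside.
- bone_folder: Bystander: bone folder, 26 x 160 x 4 mm, lying flat in front of the frame, origin at its underside.

How it is judged:
By the outcome, as a careful person would: the job done as asked, in the order asked, and still so for the second after the job is handed in, with the robot touching nothing.
It also fails if it takes over 51 s, if anything falls off the work surface, if the arm or the gripper's body presses on something with over 40 N, if the wrist force passes 120 N, or if a joint passes its speed limit or range.

### The arm

A 7-joint arm with a two-finger parallel gripper is mounted at the origin on a cart in front of the work surface, level with it; the furniture and walls round the work are solid. World frame = base frame: x ahead of the robot, y to its left, z up, the work surface at z = 0. Lengths are in mm, angles in rad, forces in N, time in s.
With the tool pointing down it reaches from about 400 to 875 mm from the base axis. Payload 4.4 kg.
Tool frame: the origin (TCP) lies midway between the tips of the shut fingers; the grasp point (between the pads) lies ctrl.grip_depth behind it (ctrl.grip_depth is the distance from the TCP to the grasp point, in mm); z points along the fingers, y is the line along which they close (so a half turn about z gives the same grasp; the last joint's range is limited). The gripper opens to 85 mm and grips with 20 to 120 N. Pads are 22 mm wide; open, the fingers measure 114 mm over their backs; the gripper's body (76 mm by 85 mm) begins 54 mm behind the grasp point. The pads swing forward as they close: fully open they stand 13 mm farther back than shut.
Start: joints at [1.15, 0.628, 0.038, 1.517, -0.027, 0.996, -0.02], TCP at [225.84, -609.52, 231.313] pointing down, gripper open.
Joint ranges: [-3.06, 3.06], [-0.37, 2.12], [-1.25, 1.32], [0.18, 2.47], [-1.1, 4.24], [0.23, 1.98], [-2.94, 2.94]. Speed limits (rad/s): [2.57, 2.57, 3.14, 3.14, 3.14, 3.14, 3.14].

### API

Orientations are given as [roll, pitch, yaw] about the fixed x, y, z axes, in that order (R = Rz(yaw) Ry(pitch) Rx(roll)).
In Python, from cell import ctrl gives the robot as it stands.
- The arm moves only by the tool carry_out, never from a script. Its argument "deltas" is one flat list of numbers, 7 for each row, row after row: the turn, a rotation vector about the tool's x, y, z in degrees, then the shift along the tool's x, y, z in m, then the closure, from -1 (fully open) to 1 (shut). In form: [wx, wy, wz, dx, dy, dz, claw, wx, wy, wz, dx, dy, dz, claw, ...]. A call has 1 to 12 rows; each row shifts and turns the commanded pose from where the row before left it, along the tool's axes as they then stand; what a row does not reach is not made up. A row lasts 1/8 s, in which the tool goes at most 62.5 mm and 10.7 degrees, less where a joint would pass 70% of its speed; a pose out of reach is approached as far as the arm can. A call with a gripper value outside its range is refused whole. The fingers move at their own pace and stop on an object; the grip force is fixed at half the most. Time passes only in rows, so rows that do not move let the fingers close. It gives the time, the measured TCP pose, the force, the opening and the grip force at its end, in the units of the state.
- ctrl.read_state(): the state, without advancing time (a new reading comes with each control period).
- ctrl.get_image(name): name is "side" or "top" or "wrist"; returns the picture (384x512x3 uint8, red, green, blue); there is no depth.
- ctrl.calibration(name): a dict with "mtx" (3x3 intrinsics, pixels), "distortion" ([k1, k2, p1, p2, k3] as OpenCV has them; the pictures are not rectified), "R" (3x3) and "t" (3): a world point X has camera coordinates R X + t. Camera axes: x right, y down, z forward; pixel columns grow to the right and rows downward; lengths in mm; the calibration is good to about 2 mm. A picture is of the moment at which its call begins: read the wrist's pose just before it. calibration takes no time and is no camera call; for the wrist camera it gives the pose at the moment of the call.
- ctrl.finish_job(): hands the job in; it is judged then, once.
The state is a dict: "clock": time; "qpos": joint angles; "qd": joint speeds; "tau": joint torques, N m; "eef_pos": TCP position; "tool_rot": TCP orientation; "force": force on the tool from outside, world axes, zero at the start; "torque": the same for the moment, N m; "width": finger opening in mm; "gripper_force": force on a finger pad.
Only numpy, scipy, OpenCV 4.12 (cv2) and the standard library are available. Lean on these libraries where they do the work, as an engineer would, in place of code of your own. Each camera call takes 0.05 s, during which the arm holds its last target. There are 200 camera calls.

## Working session

There is one attempt and no reset: what is moved stays moved. The work goes in short steps, Python scripts to look and compute and a tool call to move; the robot and the scene stay as the last step left them, time stands still between calls to the robot, and variables do not carry over. Pictures are saved under pics/ and viewed, at most 10 in all, crops included, and the job is handed in when it is done.

Besides the shell and the picture viewer there is one more tool, called after "Call:" as name(argument=value, ...) on one line, values as JSON. carry_out: Moves the arm, as the interface text tells. Its arguments: {"type":"object","properties":{"deltas":{"type":"array"}},"required":["deltas"]}

```bash
mkdir -p pics; ls
cat > h.py <<'E'
import numpy as np, cv2
from cell import ctrl
def snap(n,f):
    im=ctrl.get_image(n); cv2.imwrite(f'pics/{f}.png',im[...,::-1]); return im
def cal(n):
    c=ctrl.calibration(n); return [np.array(c[k],float) for k in('mtx','distortion','R','t')]
def ray(c,px):
    K,D,R,t=c; u=cv2.undistortPoints(np.array([[px]],float),K,D)[0,0]
    d=R.T@np.array([u[0],u[1],1.]); return -R.T@t, d/np.linalg.norm(d)
def tri(obs):
    A=np.zeros((3,3));b=np.zeros(3);L=[]
    for c,p in obs:
        o,d=ray(c,p);P=np.eye(3)-np.outer(d,d);A+=P;b+=P@o;L.append((o,P))
    x=np.linalg.solve(A,b);return x,[round(float(np.linalg.norm(P@(x-o))),1) for o,P in L]
def atz(c,p,z):
    o,d=ray(c,p);return o+d*(z-o[2])/d[2]
def proj(c,X):
    K,D,R,t=c;return cv2.projectPoints(np.array(X,float).reshape(-1,3),cv2.Rodrigues(R)[0],t,K,D)[0][:,0]
E
python3 - <<'E'
from h import *
s=ctrl.read_state();print(s,ctrl.grip_depth)
a=snap('top','top0');b=snap('side','side0')
for n in('top','side'):
    c=cal(n);print(n,-c[2].T@c[3],c[0].tolist())
E
```

```text
pics
{'clock': 0.0, 'qpos': array([ 1.15018863,  0.62933791,  0.03844875,  1.51835463, -0.02703546,
        0.99630244, -0.02000697]), 'qd': array([-8.62889210e-06, -1.38940617e-03, -5.30436594e-04, -1.86178920e-04,
        8.98360913e-04, -4.69271212e-06,  6.17342421e-04]), 'tau': array([-3.03784700e-04, -5.63411415e+01,  1.22629479e+00, -1.93449408e+01,
        1.11411506e-02,  1.04032375e-02,  1.58858211e-05]), 'eef_pos': array([ 225.63511415, -608.92115944,  230.39880919]), 'tool_rot': array([-3.13970814e+00, -1.48888805e-06,  3.54776226e-01]), 'force': array([ 0.02225555,  0.61923603, -1.22236505]), 'torque': array([-0.01326557, -0.0178204 , -0.00064098]), 'gripper_force': 0.0, 'width': 85.47054560132484} 18.700000000000003
top [ 470.20735601 -107.8182618  1201.86427564] [[473.8244282638639, 0.0, 249.31998813927842], [0.0, 473.8244282638639, 195.13425877840137], [0.0, 0.0, 1.0]]
side [  518.84230482 -1127.08413213   798.56638458] [[499.19791111375764, 0.0, 251.67691262800946], [0.0, 499.19791111375764, 192.55428844500415], [0.0, 0.0, 1.0]]
```

View pics/top0.png

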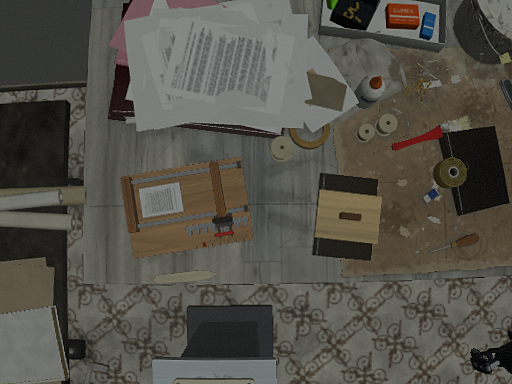

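View pics/side0.png

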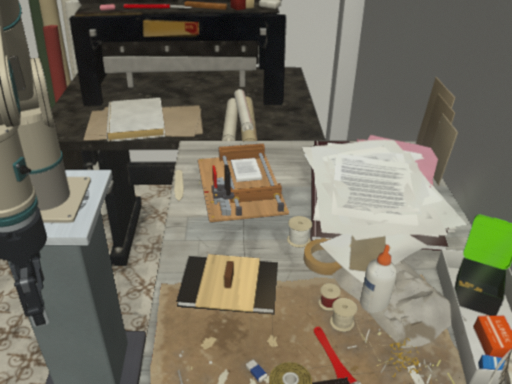

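The top view shows the frame at (120–253, 157–257) with its lever near (224,228), and the cover near (349,216). The side view shows the frame at (200–287, 145–220) and the cover handle at (229,274). I'll zoom in on both.

Run:
```python
import cv2,numpy as np
t=cv2.imread('pics/top0.png');s=cv2.imread('pics/side0.png')
f=lambda im,x,y,w,h,k:cv2.resize(im[y:y+h,x:x+w],None,fx=k,fy=k,interpolation=cv2.INTER_CUBIC)
a=f(t,112,148,150,120,5);b=f(s,170,140,130,90,5)
cv2.imwrite('pics/c1.png',a)   # px=112+u/5
c=f(s,170,135,130,90,5);d=f(t,305,165,90,100,3);
out=np.zeros((600,800,3),np.uint8);out[:450,:650]=c
e=f(s,170,245,120,75,2); out[450:600,:240]=e; out[300:600,530:800]=d
cv2.imwrite('pics/c2.png',out)
```

```text
(no output)
```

View pics/c1.png

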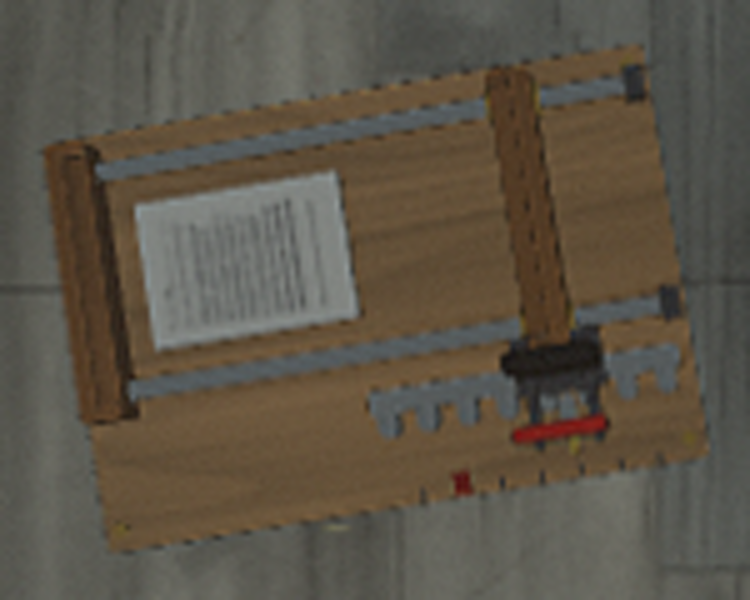

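View pics/c2.png

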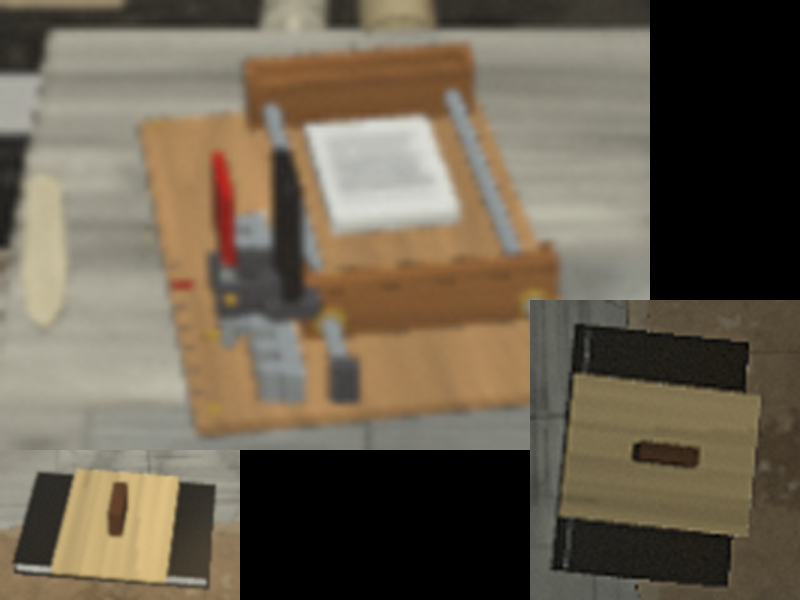

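The crops show the following:
- **Frame:** the board corners are clear. In c1 the red mark is at (462,484) and the pointer at (574,446), in line with the 0.04 dash. The black grip top is at (552,358) and the lever top at (560,430).
- **Cover:** corners and handle are visible in c2.

Next I'll fit the poses.

```bash
cat > fit.py <<'E'
from h import *
from scipy.optimize import least_squares
T=cal('top');S=cal('side')
def up(p,k,off,pos=(0,0)): return [(p[i]-pos[i]+.5)/k-.5+off[i] for i in(0,1)]
t1=lambda *p:up(p,5,(112,148)); s1=lambda *p:up(p,5,(170,135))
t2=lambda *p:up(p,3,(305,165),(530,300)); s2=lambda *p:up(p,2,(170,245),(0,450))
def W(q,P):
    P=np.array(P,float);c,s=np.cos(q[3]),np.sin(q[3])
    return np.c_[q[0]+c*P[:,0]-s*P[:,1],q[1]+s*P[:,0]+c*P[:,1],q[2]+P[:,2]]
def fit(obs,q0):
    f=lambda q:np.concatenate([(proj(c,W(q,[P]))[0]-p) for c,p,P in obs])
    r=least_squares(f,q0,loss='soft_l1');return r.x,np.abs(r.fun).reshape(-1,2).round(1).tolist()
E
python3 - <<'E'
from fit import *
fr=[(T,t1(112,552),(-135,130,12)),(T,t1(706,455),(-135,-180,12)),(T,t1(643,45),(78,-180,12)),
(S,s1(140,120),(-135,130,12)),(S,s1(198,436),(-135,-180,12))]
q,r=fit(fr,[600,200,0,.15]);print('frame',q.round(3),r)
co=[(-60,80),(-60,-80),(60,-80),(60,80)]
L=[(60,80,6),(60,-80,6),(-60,-80,6),(-60,80,6)]
c,s=0,0
# cover: which side is long? measure corners at z=27
for n,C,l in(('top',T,[t2(573,374),t2(760,395),t2(748,537),t2(560,519)]),('side',S,[s2(75,470),s2(180,477),s2(168,582),s2(53,572)])):
    w=np.array([atz(C,p,27) for p in l]);print(n,w[:,:2].round(0).tolist(),[round(np.linalg.norm(w[i]-w[i-1])) for i in range(4)])
print('redmark',tri([(T,t1(462,484)),(S,s1(182,286))]))
print('grip top',tri([(T,t1(552,356)),(S,s1(285,152))]))
print('lever top',tri([(T,t1(560,430)),(S,s1(219,156))]))
print('handle top',tri([(T,t2(666,454)),(S,s2(120,485))]))
print('griptop@121',atz(T,t1(552,356),121),'lev@121',atz(T,t1(560,430),121),'mark@13',atz(T,t1(462,484),13),'handle@63',atz(T,t2(666,454),63))
E
```

```text
frame [ 5.62294e+02  9.15690e+01 -7.87100e+00  1.49000e-01] [[0.5, 0.4], [0.6, 0.1], [0.2, 0.6], [0.5, 1.6], [0.9, 0.6]]
top [[576.0, -272.0], [556.0, -430.0], [438.0, -416.0], [456.0, -258.0]] [121, 159, 119, 159]
side [[459.0, -262.0], [580.0, -275.0], [560.0, -434.0], [442.0, -419.0]] [158, 121, 160, 119]
redmark (array([443.4219916 ,  17.91259705,  10.90925555]), [1.2, 1.2])
grip top (array([503.00375896, -36.07432037, 130.89666863]), [0.6, 0.6])
lever top (array([469.45316373, -39.37672359, 130.6936792 ]), [0.5, 0.5])
handle top (array([ 509.15421629, -338.56793044,   73.71660043]), [2.6, 2.6])
griptop@121 [502.72342597 -35.43229577 121.        ] lev@121 [468.94380219 -38.78054557 121.        ] mark@13 [442.24420434  17.63002104  13.        ] handle@63 [ 506.93767322 -340.83049983   63.        ]
```

```bash
cat > plan.py <<'E'
import sys
from h import *
# usage: plan.py x y z yaw n  (commanded start optional: x0 y0 z0 yaw0)
a=list(map(float,sys.argv[1:])); n=int(a[4])
s=ctrl.read_state();p=np.array(s['eef_pos']);y=s['tool_rot'][2]
print('now',p.round(1),np.round(s['tool_rot'],3),s['width'])
d=np.array(a[:3])-p;dy=(a[3]-y)/n
for i in range(n):
    c,sn=np.cos(y),np.sin(y);v=d/n/1000
    print([0,0,round(-np.degrees(dy),1)]+np.round([c*v[0]+sn*v[1],sn*v[0]-c*v[1],-v[2]],4).tolist());y+=dy
E
python3 plan.py 480 -345 240 1.45 8
python3 - <<'E'
from h import *
c=cal('wrist');print(-c[2].T@c[3],c[2].round(2),c[0])
E
```

```text
now [ 225.6 -609.   230.5] [-3.14   0.     0.355] 85.27346557134562
[0, 0, np.float64(-7.8), 0.0413, -0.0199, -0.0012]
[0, 0, np.float64(-7.8), 0.0436, -0.0141, -0.0012]
[0, 0, np.float64(-7.8), 0.0451, -0.008, -0.0012]
[0, 0, np.float64(-7.8), 0.0458, -0.0018, -0.0012]
[0, 0, np.float64(-7.8), 0.0456, 0.0045, -0.0012]
[0, 0, np.float64(-7.8), 0.0446, 0.0107, -0.0012]
[0, 0, np.float64(-7.8), 0.0427, 0.0167, -0.0012]
[0, 0, np.float64(-7.8), 0.04, 0.0223, -0.0012]
[ 299.96848567 -582.10488749  372.10342715] [[ 0.35 -0.94 -0.  ]
 [-0.89 -0.33  0.31]
 [-0.29 -0.1  -0.95]] [[314.19039199   0.         261.74721994]
 [  0.         314.19039199 193.80749691]
 [  0.           0.           1.        ]]
```

Call:
carry_out(deltas=[0, 0, -7.8, 0.041, -0.02, -0.001, -1, 0, 0, -7.8, 0.044, -0.014, -0.001, -1, 0, 0, -7.8, 0.045, -0.008, -0.001, -1, 0, 0, -7.8, 0.046, -0.002, -0.001, -1, 0, 0, -7.8, 0.046, 0.0045, -0.001, -1, 0, 0, -7.8, 0.045, 0.011, -0.001, -1, 0, 0, -7.8, 0.043, 0.017, -0.001, -1, 0, 0, -7.8, 0.04, 0.022, -0.001, -1])

```text
clock: 1.1
eef_pos: [482.4, -343.8, 239.1]
tool_rot: [-3.141, -0.0, 1.448]
force: [0.4, -0.4, -0.2]
width: 86.0
gripper_force: 0.0
```

```bash
python3 - <<'E'
from h import *
import pickle
s=ctrl.read_state();c=cal('wrist');snap('wrist','wc');pickle.dump(c,open('wc.pkl','wb'));print(s['clock'],np.abs(s['qd']).max(),s['force'])
E
python3 plan.py 470 -50 250 1.72 6
```

```text
1.1 0.42443997464468125 [ 0.35876382 -0.44827927 -0.18317504]
now [ 488.4 -336.7  239.5] [ 3.137 -0.006  1.461] 85.59825365910153
[0, 0, np.float64(-2.5), 0.0472, -0.0083, -0.0018]
[0, 0, np.float64(-2.5), 0.0475, -0.0062, -0.0018]
[0, 0, np.float64(-2.5), 0.0477, -0.0042, -0.0018]
[0, 0, np.float64(-2.5), 0.0478, -0.0021, -0.0018]
[0, 0, np.float64(-2.5), 0.0479, -0.0001, -0.0018]
[0, 0, np.float64(-2.5), 0.0478, 0.002, -0.0018]
```

View pics/wc.png

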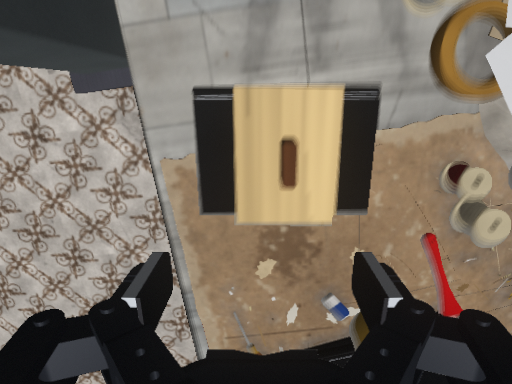

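The wrist view shows the cover and its handle at (289,162), but blurred because the arm was still moving. I'll go over the frame's handle.

```bash
python3 plan.py 490 -45 240 1.72 6
```

```text
now [ 488.4 -336.7  239.5] [ 3.137 -0.006  1.461] 85.59825365910153
[0, 0, np.float64(-2.5), 0.0484, -0.0051, -0.0001]
[0, 0, np.float64(-2.5), 0.0485, -0.003, -0.0001]
[0, 0, np.float64(-2.5), 0.0486, -0.0009, -0.0001]
[0, 0, np.float64(-2.5), 0.0486, 0.0012, -0.0001]
[0, 0, np.float64(-2.5), 0.0485, 0.0033, -0.0001]
[0, 0, np.float64(-2.5), 0.0483, 0.0054, -0.0001]
```

Call:
carry_out(deltas=[0, 0, -2.5, 0.048, -0.005, 0, -1, 0, 0, -2.5, 0.0485, -0.003, 0, -1, 0, 0, -2.5, 0.0485, -0.001, 0, -1, 0, 0, -2.5, 0.0485, 0.001, 0, -1, 0, 0, -2.5, 0.048, 0.003, 0, -1, 0, 0, -2.5, 0.048, 0.005, 0, -1, 0, 0, 0, 0, 0, 0, -1, 0, 0, 0, 0, 0, 0, -1])

```text
clock: 2.15
eef_pos: [486.7, -55.7, 239.1]
tool_rot: [-3.141, 0.001, 1.705]
force: [0.5, -0.7, 0.0]
width: 85.2
gripper_force: 0.0
```

Run:
```python
from h import *
import pickle
s=ctrl.read_state();c=cal('wrist');im=snap('wrist','w1');pickle.dump(c,open('w1.pkl','wb'));print(s['clock'],np.abs(s['qd']).max(),s['eef_pos'],s['tool_rot'])
cv2.imwrite('pics/w1c.png',cv2.resize(im[60:300,120:440,::-1],None,fx=2.5,fy=2.5,interpolation=cv2.INTER_CUBIC))
print(proj(c,[[496,-35,103],[563,91,12]]))
```

```text
2.15 0.0222268075116595 [486.72834169 -55.65191192 239.14648002] [-3.14096704e+00  6.48627129e-04  1.70503886e+00]
[[274.53899427 161.68011006]
 [349.43544578  38.64285941]]
```

View pics/w1c.png

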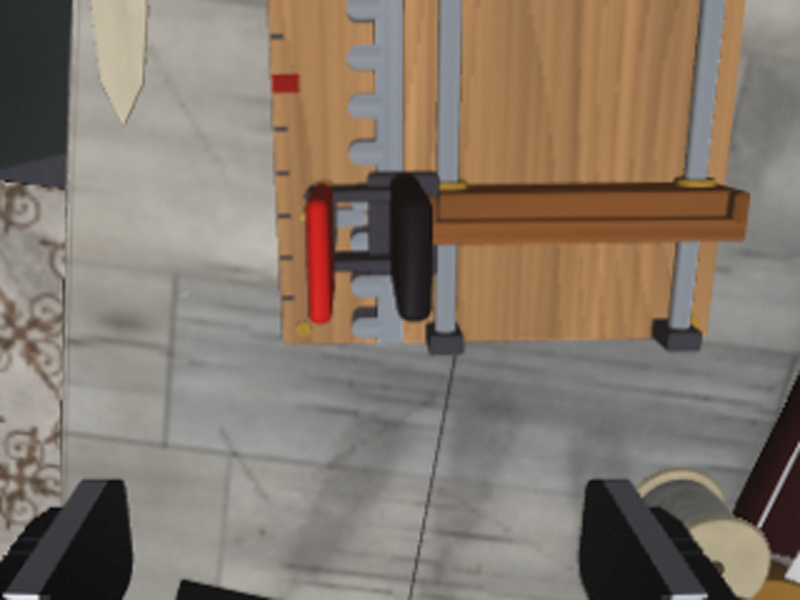

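The wrist crop is sharp. The pointer is at (303,215), level with the 0.04 dash at (285,215), and the red mark is at (286,84). The −y top ends are at (320,320) for the lever and (413,318) for the grip, and the front-right board corner is at (283,343).

```bash
cat > m.py <<'E'
from fit import *
import pickle
w=pickle.load(open('w1.pkl','rb'));wp=lambda *p:up(p,2.5,(120,60))
fr=[(T,t1(112,552),(-135,130,12)),(T,t1(706,455),(-135,-180,12)),(T,t1(643,45),(78,-180,12)),
(S,s1(140,120),(-135,130,12)),(S,s1(198,436),(-135,-180,12)),(w,wp(283,343),(-135,-180,12)),(w,wp(710,337),(78,-180,12)),(w,wp(270,0),(-135,-10,12))]
q,r=fit(fr[:7],[600,200,0,.15]);print('frame',q.round(3),r)
f=lambda q:np.concatenate([(proj(c,W([q[0],q[1],0,q[2]],[P]))[0]-p)*(3 if c is w else 1) for c,p,P in fr[:7]])
o=least_squares(f,[562,91,.149],loss='soft_l1');q=o.x;print('frame z0',q.round(3),o.fun.round(1))
def loc(X,q=q):
    d=np.array(X)[:2]-q[:2];c,s=np.cos(q[2]),np.sin(q[2]);return np.round([c*d[0]+s*d[1],-s*d[0]+c*d[1],X[2]],1)
print('mark',loc(tri([(T,t1(462,484)),(S,s1(182,286)),(w,wp(286,84))])[0]),loc(atz(w,wp(286,84),13)))
print('d0.12',loc(atz(w,wp(278,36),12)),'d0',loc(atz(w,wp(289,297),12)))
for n,p in dict(levN=(311,310),levF=(333,310),leve=(320,322),gN=(397,310),gF=(432,310),ge=(413,320),levT=(318,183)).items():
    print(n,[loc(atz(w,wp(*p),z)) for z in(121,)])
X=tri([(T,t1(552,356)),(w,wp(413,250))]);print(loc(X[0]),X)
E
python3 m.py
```

```text
frame [ 5.6356e+02  9.1870e+01 -4.0940e+00  1.5200e-01] [[0.8, 0.7], [0.6, 0.8], [0.5, 1.6], [0.2, 0.6], [0.2, 1.7], [0.1, 0.5], [1.6, 0.3]]
frame z0 [5.64262e+02 9.32600e+01 1.49000e-01] [-2.  -1.1 -0.1 -0.8 -0.9 -1.9  0.1 -0.9 -0.2 -3.4 -0.7  0.6  0.2 -0.1]
mark [-129.8  -56.8   10.8] [-128.   -57.2   13. ]
d0.12 [-130.8  -36.7   12. ] d0 [-130.7 -156.2   12. ]
levN [array([-113.4, -131.7,  121. ])]
levF [array([-105.9, -131.9,  121. ])]
leve [array([-110.5, -136.1,  121. ])]
gN [array([ -83.9, -132.2,  121. ])]
gF [array([ -71.8, -132.4,  121. ])]
ge [array([ -78.3, -135.9,  121. ])]
levT [array([-109.7,  -88.5,  121. ])]
[ -77.8 -116.5   96.6] (array([504.53296532, -33.50211114,  96.62261002]), [1.1, 1.1])
```

```bash
python3 plan.py 495 -34 150 1.72 3
```

```text
now [486.7 -56.3 239.1] [-3.141e+00  1.000e-03  1.704e+00] 85.13264507692702
[0, 0, np.float64(-0.3), 0.007, 0.0037, 0.0297]
[0, 0, np.float64(-0.3), 0.007, 0.0038, 0.0297]
[0, 0, np.float64(-0.3), 0.007, 0.0038, 0.0297]
```

Call:
carry_out(deltas=[0, 0, -0.3, 0.007, 0.0037, 0.03, -1, 0, 0, -0.3, 0.007, 0.0037, 0.03, -1, 0, 0, -0.3, 0.007, 0.0037, 0.03, -1, 0, 0, 0, 0, 0, 0, -1, 0, 0, 0, 0, 0, 0, -1])

```text
clock: 2.82
eef_pos: [495.4, -33.8, 150.0]
tool_rot: [3.141, 0.001, 1.719]
force: [-0.3, -0.0, -0.1]
width: 85.3
gripper_force: 0.0
```

```bash
cat > m2.py <<'E'
from h import *
import pickle
s=ctrl.read_state();c=cal('wrist');im=snap('wrist','w2');pickle.dump(c,open('w2.pkl','wb'));print(s['clock'],s['eef_pos'],s['tool_rot'])
cv2.imwrite('pics/w2c.png',cv2.resize(im[80:384,60:460,::-1],None,fx=1.9,fy=1.9,interpolation=cv2.INTER_CUBIC))
cv2.imwrite('pics/w1.png',cv2.imread('pics/w1.png'))
E
python3 m2.py
```

```text
2.825 [495.44192337 -33.75459849 149.98112232] [3.14092166e+00 6.54346906e-04 1.71944875e+00]
```

View pics/w2c.png

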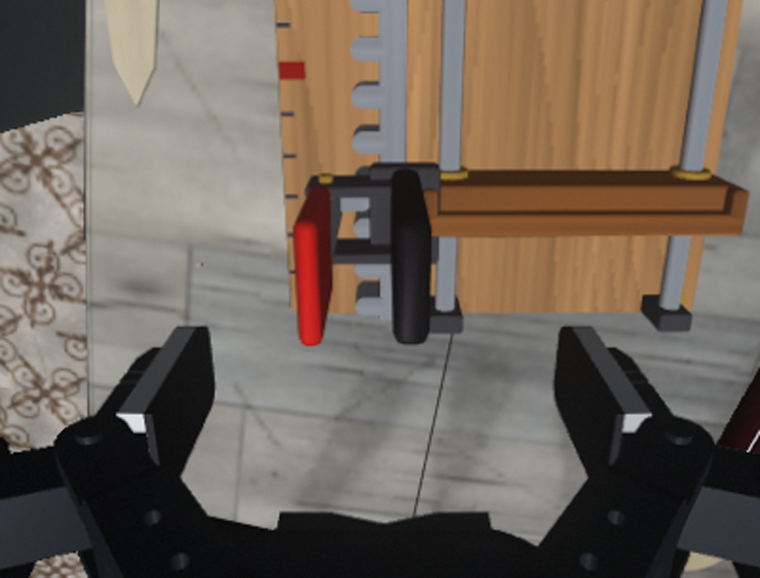

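In w2c the −y top ends are at (312,342) for the lever and (410,342) for the grip. The open fingers straddle both.

```bash
cat >> m.py <<'E'
print('----')
v=pickle.load(open('w2.pkl','rb'));vp=lambda *p:up(p,1.9,(60,80))
for n,a,b in(('grip',(413,320),(410,342)),('lever',(320,322),(312,342)),('mark',(286,84),(292,71))):
    X,e=tri([(w,wp(*a)),(v,vp(*b))]);print(n,loc(X),X.round(1),e)
for n,p in dict(levN=(300,335),gN=(394,335),gF=(428,335),ge=(410,342),le=(312,342)).items(): print(n,loc(atz(v,vp(*p),121)))
print('fingers',loc([495.4,-33.8,150]))
E
python3 m.py | sed -n '/----/,$p'; python3 plan.py 495 -33.5 85 1.72 4
```

```text
----
grip [ -77.8 -137.5  115.6] [507.6 -54.3 115.6] [0.1, 0.1]
lever [-110.7 -138.1  114.4] [475.3 -59.7 114.4] [0.1, 0.1]
mark [-128.3  -57.1   10.9] [445.9  17.8  10.9] [0.1, 0.1]
levN [-113.4 -131.9  121. ]
gN [ -83.2 -131.9  121. ]
gF [ -72.3 -131.9  121. ]
ge [ -78.  -134.5  121. ]
le [-109.7 -134.4  121. ]
fingers [ -86.9 -115.5  150. ]
now [495.7 -33.6 150.3] [3.14e+00 1.00e-03 1.72e+00] 85.27877615508716
[0, 0, np.float64(-0.0), 0.0001, -0.0002, 0.0163]
[0, 0, np.float64(-0.0), 0.0001, -0.0002, 0.0163]
[0, 0, np.float64(-0.0), 0.0001, -0.0002, 0.0163]
[0, 0, np.float64(-0.0), 0.0001, -0.0002, 0.0163]
```

Call:
carry_out(deltas=[0, 0, 0, 0, 0.0005, 0.0165, -1, 0, 0, 0, 0, 0.0005, 0.0165, -1, 0, 0, 0, 0, 0, 0.0165, -1, 0, 0, 0, 0, 0, 0.0165, -1, 0, 0, 0, 0, 0, 0, 0.2, 0, 0, 0, 0, 0, 0, 1, 0, 0, 0, 0, 0, 0, 1, 0, 0, 0, 0, 0, 0, 1, 0, 0, 0, 0, 0, 0, 1, 0, 0, 0, 0, 0, 0, 1])

```text
clock: 4.12
eef_pos: [495.1, -33.2, 84.6]
tool_rot: [-3.14, 0.001, 1.721]
force: [-2.6, -0.7, 6.0]
width: 29.5
gripper_force: 57.4
```

```bash
python3 -c "
from h import *
d=60*np.array([-np.sin(.149),np.cos(.149)]);s=ctrl.read_state();p=s['eef_pos'];print(p,s['tool_rot'],s['force'],s['torque'],s['width'],p[:2]+d)"; python3 plan.py 487 25.7 84 1.72 6
```

```text
[495.08918897 -33.1927904   84.628457  ] [-3.13981990e+00  1.26973416e-03  1.72070283e+00] [-2.62226194 -0.66535689  6.03588339] [-0.28966161  1.57234245  0.02346256] 29.484244554086352 [486.18223176  26.1424109 ]
now [495.1 -33.2  84.6] [-3.140e+00  1.000e-03  1.721e+00] 29.484244554086352
[0, 0, np.float64(0.0), 0.0099, 0.0001, 0.0001]
[0, 0, np.float64(0.0), 0.0099, 0.0001, 0.0001]
[0, 0, np.float64(0.0), 0.0099, 0.0001, 0.0001]
[0, 0, np.float64(0.0), 0.0099, 0.0001, 0.0001]
[0, 0, np.float64(0.0), 0.0099, 0.0001, 0.0001]
[0, 0, np.float64(0.0), 0.0099, 0.0001, 0.0001]
```

Call:
carry_out(deltas=[0, 0, 0, 0.01, 0, 0, 1, 0, 0, 0, 0.01, 0, 0, 1, 0, 0, 0, 0.01, 0, 0, 1, 0, 0, 0, 0, 0, 0, 1])

```text
clock: 4.62
eef_pos: [490.4, -2.3, 84.7]
tool_rot: [-3.14, 0.001, 1.722]
force: [-1.3, -0.0, 6.5]
width: 29.0
gripper_force: 57.8
```

Call:
carry_out(deltas=[0, 0, 0, 0.01, 0, 0, 1, 0, 0, 0, 0.01, 0, 0, 1, 0, 0, 0, 0.009, 0, 0, 1, 0, 0, 0, 0, 0, 0, 1, 0, 0, 0, 0, 0, 0, 1])

```text
clock: 5.25
eef_pos: [486.2, 25.7, 84.6]
tool_rot: [-3.14, 0.001, 1.721]
force: [-0.9, 0.6, 7.1]
width: 29.5
gripper_force: 57.9
```

Run:
```python
from h import *
import pickle
s=ctrl.read_state();p=s['eef_pos'];print(s['clock'],p,s['force'],(p[:2]-[495.09,-33.19])@[-np.sin(.149),np.cos(.149)])
c=cal('wrist');im=snap('wrist','w3');pickle.dump(c,open('w3.pkl','wb'))
cv2.imwrite('pics/w3c.png',cv2.resize(im[60:300,90:410,::-1],None,fx=2.5,fy=2.5,interpolation=cv2.INTER_CUBIC))
```

```text
5.25 [486.16538465  25.74974935  84.64441639] [-0.9127192   0.60217352  7.10942196] 59.61155098779767
```

View pics/w3c.png

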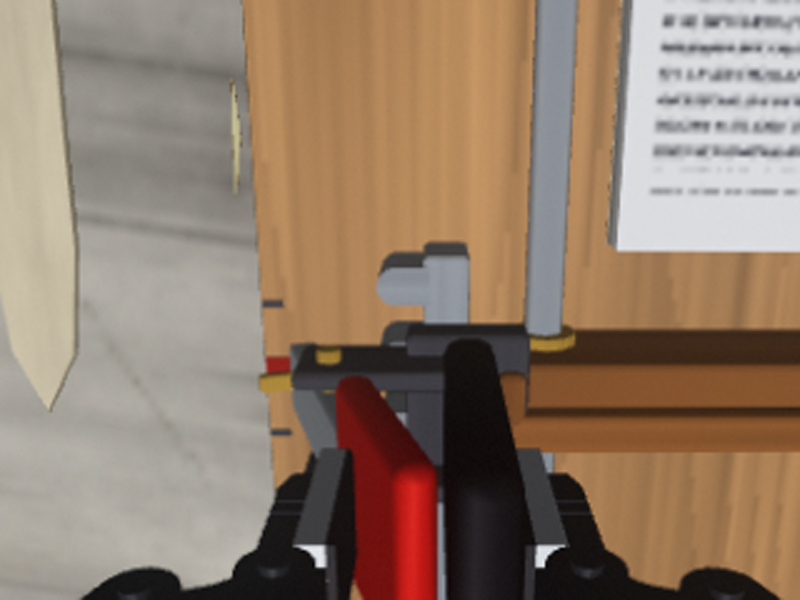

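The pointer at (275,381) sits just over the red mark at (278,365), and the measured travel is 59.6 mm. I'll release the lever and rise.

Call:
carry_out(deltas=[0, 0, 0, 0, 0, 0, -1, 0, 0, 0, 0, 0, 0, -1, 0, 0, 0, 0, 0, 0, -1, 0, 0, 0, 0, 0, 0, -1, 0, 0, 0, 0, 0, 0, -1, 0, 0, 0, 0, -0.002, -0.03, -1, 0, 0, 0, 0, 0, -0.05, -1, 0, 0, 0, 0, 0, -0.05, -1, 0, 0, 0, 0, 0, -0.025, -1, 0, 0, 0, 0, 0, 0, -1, 0, 0, 0, 0, 0, 0, -1])

```text
clock: 6.68
eef_pos: [484.5, 25.4, 237.6]
tool_rot: [-3.14, 0.0, 1.721]
force: [-0.5, -0.9, -0.7]
width: 85.3
gripper_force: 0.0
```

```bash
python3 - <<'E'
from h import *
import pickle
s=ctrl.read_state();print(s['clock'],s['eef_pos'],s['force'])
c=cal('wrist');im=snap('wrist','w4');pickle.dump(c,open('w4.pkl','wb'))
cv2.imwrite('pics/w4c.png',cv2.resize(im[0:288,100:484,::-1],None,fx=2.08,fy=2.08,interpolation=cv2.INTER_CUBIC))
E
python3 plan.py 507 -343 170 1.452 8
```

```text
6.675 [484.53538959  25.38438261 237.5692909 ] [-0.47108397 -0.92076584 -0.7148836 ]
now [484.3  25.4 237.2] [-3.139 -0.     1.721] 85.74212685222503
[0, 0, np.float64(1.9), -0.046, -0.0041, 0.0084]
[0, 0, np.float64(1.9), -0.0461, -0.0026, 0.0084]
[0, 0, np.float64(1.9), -0.0461, -0.001, 0.0084]
[0, 0, np.float64(1.9), -0.0461, 0.0006, 0.0084]
[0, 0, np.float64(1.9), -0.0461, 0.0021, 0.0084]
[0, 0, np.float64(1.9), -0.046, 0.0037, 0.0084]
[0, 0, np.float64(1.9), -0.0458, 0.0052, 0.0084]
[0, 0, np.float64(1.9), -0.0456, 0.0067, 0.0084]
```

View pics/w4c.png

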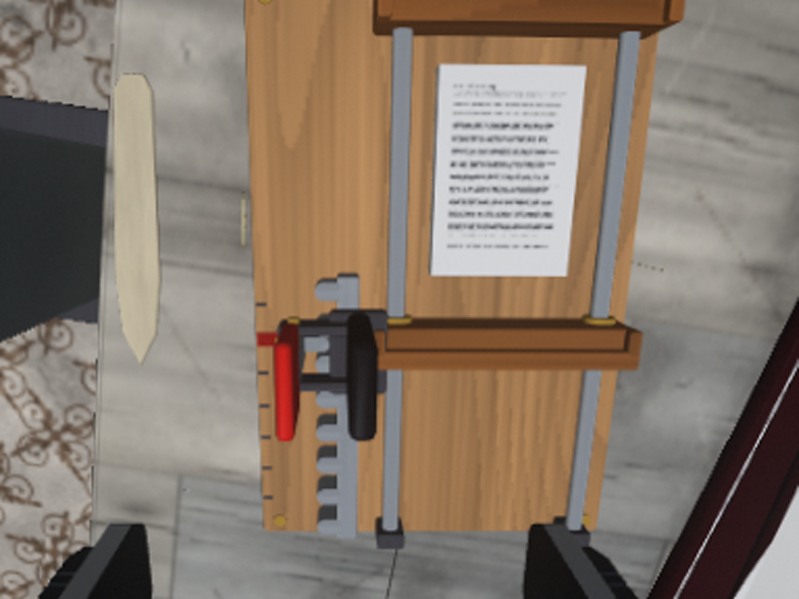

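The lever is back at rest and the wall stands level with the red dash at (266,340). The movable wall's rebate corners are near (388,350) and (627,350). I'll check the slide position and the seat numerically.

```bash
cat >> m.py <<'E'
print('====')
x=pickle.load(open('w4.pkl','rb'));xp=lambda *p:up(p,2.08,(100,0))
print('mark',loc(atz(x,xp(266,340),13)),'corner',loc(atz(x,xp(264,529),12)),loc(atz(x,xp(598,529),12)))
print('ends',loc(atz(x,xp(363,440),121)),loc(atz(x,xp(286,440),121)))
print('gripF',loc(atz(x,xp(376,430),121)))
for p in((627,350),(388,350),(636,328),(640,368),(640,330)): print(p,loc(atz(x,xp(*p),46)),loc(atz(x,xp(*p),53)))
for p in((376,36),(655,36),(666,24),(682,22),(378,0),(378,12)): print(p,loc(atz(x,xp(*p),46)),loc(atz(x,xp(*p),12)))
E
python3 m.py | sed -n '/====/,$p'
```

```text
====
mark [-129.2  -56.6   13. ] corner [-134.6 -178.2   12. ] [  77.2 -178.8   12. ]
ends [-77.6 -76.2 121. ] [-110.1  -76.2  121. ]
gripF [-72.2 -71.7 121. ]
(627, 350) [ 64.1 -54.5  46. ] [ 60.9 -52.8  53. ]
(388, 350) [-62.  -54.8  46. ] [-62.5 -53.1  53. ]
(636, 328) [ 67.4 -42.7  46. ] [ 64.1 -41.3  53. ]
(640, 368) [ 72.5 -64.2  46. ] [ 69.1 -62.4  53. ]
(640, 330) [ 69.6 -43.7  46. ] [ 66.3 -42.3  53. ]
(376, 36) [-70.7  93.3  46. ] [-68.9 100.4  12. ]
(655, 36) [59.  95.1 46. ] [ 74.  102.5  12. ]
(666, 24) [ 63.6 100.4  46. ] [ 79.1 108.2  12. ]
(682, 22) [ 71.  101.4  46. ] [ 87.3 109.4  12. ]
(378, 0) [-70.  108.3  46. ] [-68.1 117.   12. ]
(378, 12) [-69.9 103.3  46. ] [-68.1 111.5  12. ]
```

Call:
carry_out(deltas=[0, 0, 1.9, -0.046, -0.004, 0.0, -1, 0, 0, 1.9, -0.046, -0.0026, 0.0, -1, 0, 0, 1.9, -0.046, -0.001, 0.0, -1, 0, 0, 1.9, -0.046, 0.0006, 0.01, -1, 0, 0, 1.9, -0.046, 0.002, 0.013, -1, 0, 0, 1.9, -0.046, 0.0037, 0.015, -1, 0, 0, 1.9, -0.046, 0.0052, 0.015, -1, 0, 0, 1.9, -0.0456, 0.0067, 0.015, -1, 0, 0, 0, 0, 0, 0, -1, 0, 0, 0, 0, 0, 0, -1])

```text
clock: 7.98
eef_pos: [508.0, -341.2, 168.9]
tool_rot: [-3.139, -0.002, 1.457]
force: [0.4, 0.2, 0.6]
width: 85.4
gripper_force: 0.0
```

Run:
```python
from h import *
import pickle
s=ctrl.read_state();print(s['clock'],s['eef_pos'],s['tool_rot'],np.abs(s['qd']).max())
c=cal('wrist');im=snap('wrist','w5');pickle.dump(c,open('w5.pkl','wb'))
cv2.imwrite('pics/w5c.png',cv2.resize(im[60:340,100:440,::-1],None,fx=2,fy=2,interpolation=cv2.INTER_CUBIC))
```

```text
7.975 [ 508.00470402 -341.21902192  168.88931208] [-3.13935198e+00 -2.12246533e-03  1.45664634e+00] 0.023511415320551638
```

View pics/w5c.png

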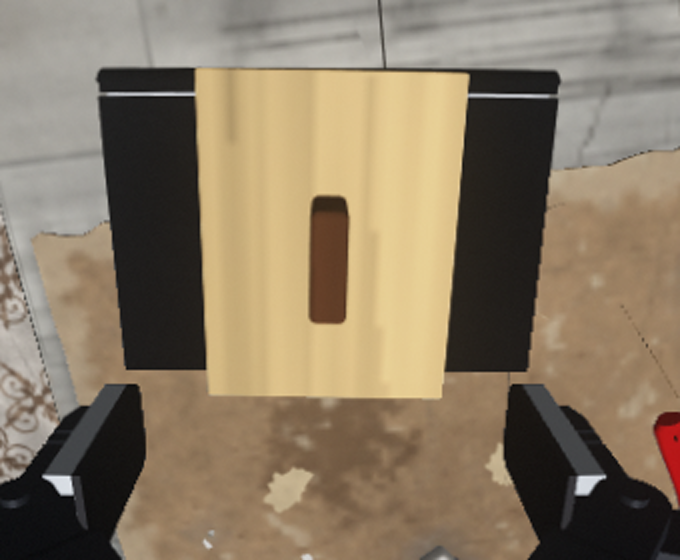

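The w5 crop shows the cover's corners at (196,70), (469,72), (441,398) and (209,395). The handle's top face is centred near (328,267).

```bash
cat > m5.py <<'E'
from fit import *
import pickle
z=pickle.load(open('w5.pkl','rb'));zp=lambda *p:up(p,2,(100,60))
a=[zp(196,70),zp(469,72),zp(441,398),zp(209,395)]
P=[(-60,80,6),(60,80,6),(60,-80,6),(-60,-80,6)]
obs=[(z,p,Q) for p,Q in zip(a,P)]
print(fit(obs,[507,-344,21,-.12]))
top=[(T,t2(573,374),P[1]),(T,t2(760,395),P[2]),(T,t2(748,537),P[3]),(T,t2(560,519),P[0])]
print(fit(obs+top,[507,-344,21,-.12]))
w=np.array([atz(z,p,27) for p in a]);print(w.mean(0),[round(np.linalg.norm(w[i]-w[i-1]),1) for i in range(4)])
h=np.array([atz(z,zp(*p),63) for p in((310,211),(348,211),(346,323),(311,323))]);print(h.mean(0),h.round(1).tolist())
print('tri handle',tri([(z,zp(329,265)),(T,t2(666,454))]))
v=w[1]+w[2]-w[0]-w[3];print('yaw',np.arctan2(v[1],v[0]));v=w[0]+w[1]-w[2]-w[3];print(np.arctan2(-v[0],v[1]))
E
python3 m5.py
```

```text
(array([ 5.10117395e+02, -3.44293052e+02,  1.75214626e+01, -1.32209193e-01]), [[0.4, 0.5], [0.2, 0.9], [0.6, 0.0], [0.1, 0.3]])
(array([ 5.09760878e+02, -3.44385051e+02,  1.73436407e+01, -1.30966183e-01]), [[0.8, 0.3], [0.7, 0.9], [0.3, 0.0], [0.1, 0.2], [0.2, 1.4], [0.3, 0.9], [0.5, 0.9], [0.7, 2.0]])
[ 510.1337292  -343.29996048   27.        ] [np.float64(157.9), np.float64(118.4), np.float64(158.8), np.float64(118.1)]
[ 510.11131493 -342.55022145   63.        ] [[505.4, -317.5, 63.0], [520.6, -319.3, 63.0], [514.7, -367.6, 63.0], [499.9, -365.9, 63.0]]
tri handle (array([ 508.68979467, -344.3221271 ,   49.81369812]), [1.5, 1.5])
yaw -0.12596040160657299
-0.13571633299234184
```

```bash
python3 plan.py 510 -343.6 34 1.44 5
```

```text
now [ 508.5 -340.7  169.5] [-3.140e+00 -2.000e-03  1.458e+00] 85.17361077303627
[0, 0, np.float64(0.2), -0.0006, 0.0004, 0.0271]
[0, 0, np.float64(0.2), -0.0006, 0.0004, 0.0271]
[0, 0, np.float64(0.2), -0.0006, 0.0004, 0.0271]
[0, 0, np.float64(0.2), -0.0005, 0.0004, 0.0271]
[0, 0, np.float64(0.2), -0.0005, 0.0004, 0.0271]
```

Call:
carry_out(deltas=[0, 0, 0.2, -0.0005, 0.0004, 0.035, -1, 0, 0, 0.2, -0.0005, 0.0004, 0.035, -1, 0, 0, 0.2, -0.0005, 0.0004, 0.03, -1, 0, 0, 0.2, -0.0005, 0.0004, 0.02, -1, 0, 0, 0.2, -0.0005, 0.0002, 0.015, -1, 0, 0, 0, 0, 0, 0, 0.3, 0, 0, 0, 0, 0, 0, 1, 0, 0, 0, 0, 0, 0, 1, 0, 0, 0, 0, 0, 0, 1, 0, 0, 0, 0, 0, 0, 1, 0, 0, 0, 0, 0, 0, 1])

```text
clock: 9.4
eef_pos: [510.5, -345.6, 36.3]
tool_rot: [3.14, 0.001, 1.439]
force: [-0.4, -0.1, 6.2]
width: 15.1
gripper_force: 60.2
```

```bash
python3 -c "
from h import *
s=ctrl.read_state();print(s)"
```

```text
{'clock': 9.4, 'qpos': array([ 0.66152054,  0.84053796, -0.18360507,  1.7497265 ,  0.2538165 ,
        0.57298875,  0.19158164]), 'qd': array([-0.00079745, -0.00105215, -0.00040885, -0.0007205 , -0.00061921,
       -0.00106625, -0.00078815]), 'tau': array([-9.30365198e-02, -5.54688549e+01, -2.09701337e+00, -1.14383081e+01,
        8.02037859e-03, -2.73559084e-01, -4.51612577e-03]), 'eef_pos': array([ 510.48562651, -345.57472242,   36.25096006]), 'tool_rot': array([3.14026915e+00, 6.94266348e-04, 1.43851756e+00]), 'force': array([-0.41252739, -0.05064288,  6.24513978]), 'torque': array([0.05238029, 0.13379723, 0.0291897 ]), 'gripper_force': 60.19545257091522, 'width': 15.131703884094096}
```

Call:
carry_out(deltas=[0, 0, 0, 0, 0, -0.008, 1, 0, 0, 0, 0, 0, -0.02, 1, 0, 0, 0, 0, 0, -0.03, 1, 0, 0, 0, 0, 0, -0.035, 1, 0, 0, 0, 0, 0, -0.03, 1, 0, 0, 0, 0, 0, -0.02, 1, 0, 0, 0, 0, 0, 0, 1, 0, 0, 0, 0, 0, 0, 1])

```text
clock: 10.4
eef_pos: [509.4, -344.9, 178.0]
tool_rot: [-3.141, -0.0, 1.439]
force: [-0.5, 0.2, -1.0]
width: 15.3
gripper_force: 59.2
```

```bash
cat > held.py <<'E'
from fit import *
import sys
s=ctrl.read_state();c=cal('wrist');im=snap('wrist',sys.argv[1])
p=s['eef_pos'];print(s['clock'],p,s['tool_rot'],s['force'],s['width'])
hs=cv2.cvtColor(im,cv2.COLOR_RGB2HSV)
# seed colour: cover surface beside the handle
y=s['tool_rot'][2]-np.pi/2; q0=np.array([p[0],p[1],p[2]-15.3,y])
seeds=proj(c,W(q0,[(a,b,6) for a in(-30,30) for b in(0,40,60)])).round().astype(int)
col=np.median([hs[v-1:v+2,u-1:u+2].reshape(-1,3).mean(0) for u,v in seeds],0);print('col',col)
P=[(-60,80,6),(60,80,6),(60,-80,6),(-60,-80,6)];pp=proj(c,W(q0,P));print('pred',pp.round(0).tolist())
m=(np.abs(hs.astype(float)-col)<[8,45,45]).all(2).astype(np.uint8)
m=cv2.morphologyEx(m,cv2.MORPH_OPEN,np.ones((3,3),np.uint8))
n,l,st,_=cv2.connectedComponentsWithStats(m);lab=np.bincount([l[v,u] for u,v in seeds]).argmax();m=(l==lab).astype(np.uint8)
g=cv2.GaussianBlur(m*255.,(3,3),0)
# edge points along each cover edge (searching +-12px across), camera-edge lines
E=[]
for i in range(4):
    A,B=np.array(P[i],float),np.array(P[(i+1)%4],float)
    for f in np.linspace(.08,.92,22):
        X=A+f*(B-A);out=X*[1,0,0]/60 if i%2 else X*[0,1,0]/80
        r=np.arange(-14,14.1,.5);q=proj(c,W(q0,X+np.outer(r,np.round(out))))
        if (q<2).any() or (q[:,0]>509).any() or (q[:,1]>381).any(): continue
        v=cv2.remap(g.astype(np.float32),q[:,0].astype(np.float32)[None],q[:,1].astype(np.float32)[None],1)[0]
        k=np.where((v[:-1]>127)&(v[1:]<=127))[0]
        if len(k)==1: E.append((i,X,r[k[0]]+.25))
for i in range(4): 
    e=[x[2] for x in E if x[0]==i]; f=[(x[1][0] if i%2==0 else x[1][1]) for x in E if x[0]==i]
    print('edge',['+y','+x','-y','-x'][i],len(e),np.median(e).round(1) if e else None, np.round(np.polyfit(f,e,1)[0],4) if len(e)>4 else None)
E
python3 held.py w6
```

```text
10.4 [ 509.36288845 -344.94147844  177.97993384] [-3.14064173e+00 -3.14080466e-04  1.43858802e+00] [-0.47765626  0.20331593 -1.03202939] 15.282129694489463
col [ 19.44444444 103.38888889 177.83333333]
pred [[131.0, 91.0], [390.0, 91.0], [358.0, 362.0], [165.0, 362.0]]
edge +y 22 1.5 0.0081
edge +x 15 -0.2 0.0363
edge -y 0 None None
edge -x 13 -1.2 -0.0088
```

```bash
python3 plan.py 560.6 120.7 178 1.72 10
```

```text
now [ 509.2 -344.8  177.5] [-3.140e+00 -1.000e-03  1.439e+00] 15.146324644081627
[0, 0, np.float64(-1.6), 0.0468, -0.001, -0.0]
[0, 0, np.float64(-1.6), 0.0468, 0.0003, -0.0]
[0, 0, np.float64(-1.6), 0.0468, 0.0016, -0.0]
[0, 0, np.float64(-1.6), 0.0467, 0.0029, -0.0]
[0, 0, np.float64(-1.6), 0.0466, 0.0042, -0.0]
[0, 0, np.float64(-1.6), 0.0465, 0.0055, -0.0]
[0, 0, np.float64(-1.6), 0.0463, 0.0068, -0.0]
[0, 0, np.float64(-1.6), 0.0461, 0.0081, -0.0]
[0, 0, np.float64(-1.6), 0.0459, 0.0094, -0.0]
[0, 0, np.float64(-1.6), 0.0456, 0.0107, -0.0]
```

Call:
carry_out(deltas=[0, 0, -1, 0.025, 0, 0, 1, 0, 0, -1.6, 0.044, 0, 0, 1, 0, 0, -1.6, 0.047, 0.001, 0, 1, 0, 0, -1.6, 0.047, 0.003, 0, 1, 0, 0, -1.6, 0.047, 0.004, 0, 1, 0, 0, -1.6, 0.047, 0.005, 0, 1, 0, 0, -1.6, 0.047, 0.006, 0, 1, 0, 0, -1.6, 0.047, 0.008, 0, 1, 0, 0, -1.6, 0.046, 0.009, 0, 1, 0, 0, -1.6, 0.041, 0.01, 0, 1, 0, 0, -0.7, 0.025, 0.002, 0, 1, 0, 0, 0, 0, 0, 0, 1])

```text
clock: 11.95
eef_pos: [557.7, 123.0, 177.7]
tool_rot: [-3.14, -0.002, 1.726]
force: [0.5, -0.0, -2.2]
width: 14.9
gripper_force: 59.1
```

```bash
python3 plan.py 560.6 120.7 120 1.72 3
```

```text
now [557.7 123.  177.7] [-3.140e+00 -2.000e-03  1.726e+00] 14.915645433766437
[0, 0, np.float64(0.1), -0.0009, 0.0008, 0.0192]
[0, 0, np.float64(0.1), -0.0009, 0.0008, 0.0192]
[0, 0, np.float64(0.1), -0.0009, 0.0008, 0.0192]
```

Call:
carry_out(deltas=[0, 0, 0.3, -0.0027, 0.0024, 0.01, 1, 0, 0, 0, 0, 0, 0.025, 1, 0, 0, 0, 0, 0, 0.025, 1, 0, 0, 0, 0, 0, 0.025, 1, 0, 0, 0, 0, 0, 0.01, 1, 0, 0, 0, 0, 0, 0, 1, 0, 0, 0, 0, 0, 0, 1])

```text
clock: 12.82
eef_pos: [562.9, 116.1, 84.1]
tool_rot: [3.14, -0.0, 1.714]
force: [-1.1, -0.0, -2.0]
width: 15.2
gripper_force: 59.1
```

```bash
python3 held.py w7; python3 plan.py 560.6 120.7 72 1.72 1
```

```text
12.825 [562.87803058 116.10515696  84.05342045] [ 3.14008636e+00 -7.90457048e-05  1.71376837e+00] [-1.08440789 -0.03586977 -1.96535239] 15.19280902609751
col [ 19.55555556 102.72222222 183.66666667]
pred [[131.0, 91.0], [390.0, 90.0], [358.0, 361.0], [165.0, 362.0]]
edge +y 22 0.8 0.0023
edge +x 15 -0.2 0.0006
edge -y 0 None None
edge -x 5 -1.2 0.1293
now [562.9 116.2  84.2] [ 3.14  -0.     1.714] 15.102314929963699
[0, 0, np.float64(-0.3), 0.0048, -0.0017, 0.0122]
```

Call:
carry_out(deltas=[0, 0, -0.3, 0.005, -0.0017, 0.005, 1, 0, 0, 0, 0, 0, 0, 1, 0, 0, 0, 0, 0, 0, 1, 0, 0, 0, 0, 0, 0, 1])

```text
clock: 13.38
eef_pos: [559.9, 120.9, 78.4]
tool_rot: [3.141, 0.0, 1.72]
force: [0.2, -0.8, -1.7]
width: 15.0
gripper_force: 59.1
```

```bash
python3 plan.py 560.6 121 72 1.72 1
python3 - <<'E'
from h import *
import pickle
c=cal('wrist');im=snap('wrist','w8');pickle.dump(c,open('w8.pkl','wb'))
# brightness/hue profile across the +y cover edge and the fixed wall, at local x=-40..50
hs=cv2.cvtColor(im,cv2.COLOR_RGB2HSV)
q=np.array([564.26,93.26,.149])
def wd(x,y,z):
    c_,s=np.cos(q[2]),np.sin(q[2]);return [q[0]+c_*x-s*y,q[1]+s*x+c_*y,z]
for x in(-40,0,45):
    ys=np.arange(100,130,1.);p=proj(c,[wd(x,y,53) for y in ys])
    print(x,[(int(y),*im[int(round(v)),int(round(u))].tolist()) for y,(u,v) in zip(ys,p) if 0<=u<511 and 0<=v<383])
E
```

```text
now [559.9 120.9  78.4] [3.141 0.    1.72 ] 15.023200944059367
[0, 0, np.float64(-0.0), -0.0, 0.0007, 0.0064]
-40 [(100, 173, 147, 101), (101, 172, 146, 102), (102, 171, 146, 101), (103, 172, 147, 103), (104, 171, 147, 102), (105, 172, 147, 102), (106, 172, 147, 102), (107, 171, 146, 101), (108, 170, 145, 101), (109, 145, 122, 82), (110, 117, 74, 43), (111, 107, 68, 37), (112, 116, 73, 41), (113, 124, 78, 44), (114, 122, 77, 43), (115, 117, 76, 42), (116, 117, 74, 43), (117, 117, 75, 43), (118, 118, 74, 43), (119, 124, 78, 44), (120, 116, 73, 41), (121, 95, 64, 40), (122, 152, 113, 75), (123, 140, 104, 68), (124, 105, 92, 79), (125, 134, 131, 124), (126, 134, 130, 124), (127, 132, 130, 123), (128, 134, 130, 123), (129, 135, 131, 125)]
0 [(100, 185, 158, 110), (101, 185, 158, 110), (102, 184, 158, 110), (103, 185, 159, 111), (104, 186, 159, 111), (105, 184, 158, 110), (106, 186, 159, 111), (107, 185, 158, 110), (108, 185, 159, 111), (109, 168, 142, 96), (110, 115, 76, 44), (111, 113, 73, 41), (112, 103, 65, 37), (113, 123, 78, 44), (114, 115, 74, 41), (115, 112, 70, 40), (116, 110, 70
[... 210 characters left out ...]
(127, 134, 130, 123), (128, 136, 132, 125), (129, 136, 133, 126)]
45 [(100, 189, 162, 114), (101, 188, 161, 112), (102, 189, 162, 114), (103, 189, 163, 114), (104, 189, 162, 114), (105, 187, 161, 112), (106, 187, 161, 112), (107, 187, 160, 112), (108, 186, 160, 111), (109, 162, 137, 92), (110, 100, 65, 36), (111, 101, 64, 36), (112, 105, 66, 38), (113, 117, 74, 40), (114, 114, 72, 40), (115, 109, 70, 39), (116, 106, 67, 37), (117, 109, 70, 38), (118, 113, 72, 39), (119, 116, 74, 40), (120, 114, 72, 41), (121, 90, 56, 32), (122, 146, 109, 72), (123, 135, 99, 65), (124, 129, 125, 119), (125, 128, 125, 118), (126, 126, 124, 116), (127, 124, 121, 115), (128, 124, 120, 114), (129, 122, 119, 114)]
```

Call:
carry_out(deltas=[0, 0, 0, 0, 0.0007, 0.005, 1, 0, 0, 0, 0, 0, 0.004, 1, 0, 0, 0, 0, 0, 0.003, 1, 0, 0, 0, 0, 0, 0.002, 1, 0, 0, 0, 0, 0, 0, 1])

```text
clock: 14.05
eef_pos: [560.3, 121.1, 64.1]
tool_rot: [-3.141, 0.0, 1.72]
force: [-0.3, -0.2, -1.6]
width: 15.2
gripper_force: 59.1
```

Call:
carry_out(deltas=[0, 0, 0, 0, 0, 0.001, 1, 0, 0, 0, 0, 0, 0.001, 1, 0, 0, 0, 0, 0, 0.001, 1, 0, 0, 0, 0, 0, 0, 1])

```text
clock: 14.55
eef_pos: [560.4, 121.0, 61.3]
tool_rot: [-3.142, 0.0, 1.72]
force: [0.4, -0.2, -0.8]
width: 15.0
gripper_force: 59.1
```

Call:
carry_out(deltas=[0, 0, 0, 0, 0, 0.001, 1, 0, 0, 0, 0, 0, 0.0005, 1, 0, 0, 0, 0, 0, 0, 1])

```text
clock: 14.92
eef_pos: [560.6, 121.1, 60.8]
tool_rot: [3.141, 0.0, 1.72]
force: [-1.0, -0.9, 6.5]
width: 14.8
gripper_force: 60.3
```

Contact came at the height expected for the seated cover, with 6.5 N upward at TCP z 60.8. I'll release and rise straight up.

Call:
carry_out(deltas=[0, 0, 0, 0, 0, -0.0005, 0.4, 0, 0, 0, 0, 0, 0, -0.2, 0, 0, 0, 0, 0, 0, -1, 0, 0, 0, 0, 0, 0, -1, 0, 0, 0, 0, 0, 0, -1, 0, 0, 0, 0, 0, -0.02, -1, 0, 0, 0, 0, 0, -0.04, -1, 0, 0, 0, 0, 0, -0.05, -1, 0, 0, 0, 0, 0, -0.05, -1, 0, 0, 0, 0, 0, -0.01, -1, 0, 0, 0, 0, 0, 0, -1, 0, 0, 0, 0, 0, 0, -1])

```text
clock: 16.42
eef_pos: [559.4, 120.6, 228.7]
tool_rot: [-3.138, 0.0, 1.72]
force: [-0.6, -0.8, -0.8]
width: 85.1
gripper_force: 0.0
```

```bash
cat > fin.py <<'E'
from fit import *
s=ctrl.read_state();c=cal('wrist');im=snap('wrist','w9');print(s['clock'],s['eef_pos'],s['tool_rot'])
q=[564.26,93.26,0,.149];hs=cv2.cvtColor(im,cv2.COLOR_RGB2HSV).astype(float)
m=(np.abs(hs-[19.5,103,182])<[8,45,60]).all(2).astype(np.uint8)
m=cv2.morphologyEx(m,cv2.MORPH_OPEN,np.ones((3,3),np.uint8))
n,l,_,_=cv2.connectedComponentsWithStats(m);u,v=proj(c,W(q,[(30,29,52)]))[0].round().astype(int)
m=(l==l[v,u]).astype(np.uint8);k=max(cv2.findContours(m,0,1)[0],key=cv2.contourArea)
ap=cv2.approxPolyDP(k,6,True)[:,0];print(ap.tolist())
def loc(X):
    d=X[:2]-np.array(q[:2]);a,b=np.cos(.149),np.sin(.149);return [round(a*d[0]+b*d[1],1),round(-b*d[0]+a*d[1],1)]
print([loc(atz(c,p,52)) for p in ap.astype(float)])
r=[(c,p.astype(float),min([(-60,-80,6),(60,-80,6),(60,80,6),(-60,80,6)],key=lambda P:np.hypot(*(proj(c,W([q[0]+q[3]*-29,q[1]+29,46,.149],[P]))[0]-p)))) for p in ap]
if len(ap)==4: print(fit(r,[560,122,46,.149]))
# lever mask location (rest vs squeezed), -y top end
R=((hs[...,0]<6)|(hs[...,0]>174))&(hs[...,1]>170)&(hs[...,2]>70);yy,xx=np.where(R);print('red px',len(yy))
if len(yy): b=yy.max();print('lever end',loc(atz(c,[xx[yy>b-3].mean(),b],121)))
E
python3 fin.py
```

```text
16.425 [559.39310071 120.64307787 228.70467462] [-3.13848305e+00  4.43988615e-04  1.71967884e+00]
[[139, 74], [156, 226], [178, 225], [178, 207], [197, 200], [211, 239], [316, 239], [317, 222], [324, 224], [331, 116], [324, 90], [203, 90], [201, 100], [191, 100], [190, 77], [246, 73]]
[[np.float64(-118.5), np.float64(124.7)], [np.float64(-118.0), np.float64(-33.7)], [np.float64(-93.3), np.float64(-32.5)], [np.float64(-91.5), np.float64(-11.3)], [np.float64(-70.3), np.float64(-3.3)], [np.float64(-57.7), np.float64(-49.5)], [np.float64(59.8), np.float64(-49.6)], [np.float64(59.8), np.float64(-29.0)], [np.float64(67.7), np.float64(-31.4)], [np.float64(67.9), np.float64(84.5)], [np.float64(59.7), np.float64(109.1)], [np.float64(-57.5), np.float64(109.3)], [np.float64(-59.9), np.float64(100.0)], [np.float64(-69.7), np.float64(100.0)], [np.float64(-69.3), np.float64(121.4)], [np.float64(-15.6), np.float64(124.6)]]
red px 62
lever end [np.float64(-109.7), np.float64(-40.0)]
```

Run:
```python
from fit import *
import pickle
from fin import loc
def lev(im,c):
    r,g,b=[im[...,i].astype(int) for i in range(3)]
    m=((r>70)&(r>2.2*g)&(r>2.2*b)).astype(np.uint8);n,l,st,ce=cv2.connectedComponentsWithStats(m)
    for i in range(1,n):
        if st[i][4]>12:
            x,y,w,h,a=st[i]; print(st[i].tolist(),'z121 bottom',loc(atz(c,[x+w/2,y+h],121)),'z13 ctr',loc(atz(c,ce[i],13)))
ld=lambda f:cv2.imread(f'pics/{f}.png')[...,::-1]
print('w4');lev(ld('w4'),pickle.load(open('w4.pkl','rb')));print('w9');lev(ld('w9'),cal('wrist'))
```

```text
16.475 [559.42207861 120.6859804  228.61071279] [-3.13831182e+00  3.39275085e-04  1.71969121e+00]
[[139, 74], [156, 226], [178, 225], [178, 207], [198, 201], [211, 239], [316, 239], [317, 222], [324, 225], [331, 116], [324, 90], [203, 90], [201, 100], [192, 100], [190, 77], [245, 73]]
[[np.float64(-118.5), np.float64(124.8)], [np.float64(-118.0), np.float64(-33.6)], [np.float64(-93.3), np.float64(-32.4)], [np.float64(-91.5), np.float64(-11.2)], [np.float64(-69.3), np.float64(-4.3)], [np.float64(-57.7), np.float64(-49.3)], [np.float64(59.8), np.float64(-49.4)], [np.float64(59.8), np.float64(-28.8)], [np.float64(67.7), np.float64(-32.4)], [np.float64(67.9), np.float64(84.6)], [np.float64(59.6), np.float64(109.2)], [np.float64(-57.5), np.float64(109.4)], [np.float64(-59.9), np.float64(100.0)], [np.float64(-68.8), np.float64(100.1)], [np.float64(-69.3), np.float64(121.4)], [np.float64(-16.5), np.float64(124.7)]]
red px 62
lever end [np.float64(-109.7), np.float64(-39.9)]
w4
[224, 156, 20, 56, 549] z121 bottom [np.float64(-113.0), np.float64(-76.8)] z13 ctr [np.float64(-119.6), np.float64(-81.2)]
w9
[156, 227, 4, 5, 13] z121 bottom [np.float64(-91.1), np.float64(-8.9)] z13 ctr [np.float64(-131.5), np.float64(-54.1)]
[138, 256, 8, 8, 50] z121 bottom [np.float64(-109.3), np.float64(-40.9)] z13 ctr [np.float64(-156.7), np.float64(-97.6)]
```

Call:
carry_out(deltas=[0, 0, 0, -0.04, -0.01, -0.01, -1, 0, 0, 0, -0.05, -0.02, 0, -1, 0, 0, 0, -0.02, -0.02, 0, -1, 0, 0, 0, 0, -0.02, 0, -1, 0, 0, 0, 0, 0, 0, -1, 0, 0, 0, 0, 0, 0, -1])

```text
clock: 17.27
eef_pos: [508.3, 2.5, 240.1]
tool_rot: [3.141, -0.0, 1.72]
force: [-0.7, 0.8, 0.2]
width: 85.2
gripper_force: 0.0
```

```bash
cat >> fin.py <<'E'
r,g,b=[im[...,i].astype(int) for i in range(3)]
M=((r>70)&(r>2.2*g)&(r>2.2*b)).astype(np.uint8);n,l,st,ce=cv2.connectedComponentsWithStats(M)
for i in range(1,n):
    if st[i][4]>12:
        x,y,w,h,a=st[i]; print(st[i].tolist(),'z121 bottom',loc(atz(c,[x+w/2,y+h],121)),'z13 ctr',loc(atz(c,ce[i],13)))
E
python3 fin.py
```

```text
17.275 [508.33678325   2.47404173 240.05867811] [ 3.14109335e+00 -4.13154243e-04  1.72035753e+00]
[[272, 0], [271, 140], [383, 140], [397, 0]]
[[np.float64(-58.3), np.float64(81.1)], [np.float64(-58.4), np.float64(-50.0)], [np.float64(59.7), np.float64(-49.8)], [np.float64(59.6), np.float64(82.5)]]
(array([ 5.71719203e+02,  1.13891486e+02, -1.89285065e+01,  1.60163470e-01]), [[5.3, 0.9], [6.1, 1.7], [10.8, 0.8], [13.2, 0.9]])
red px 500
lever end [np.float64(-110.2), np.float64(-76.2)]
[206, 128, 15, 55, 496] z121 bottom [np.float64(-109.8), np.float64(-77.1)] z13 ctr [np.float64(-126.7), np.float64(-74.5)]
```

The lever end is at (−110.2, −76.2), so the lever is at rest and the wall is still in the red notch. The cover's near edge is at y −50, level across its width, so it is seated. I'm handing the job in.

```bash
python3 -c "
from cell import ctrl
print(ctrl.finish_job())"
```

```text
the job is handed in; nothing more can be done
None
```

The job is handed in at about 17 s: by camera and force readings, the end wall is latched in the red notch, and the cover sits seated and level in the rebates; the spool, tape roll and bone folder were not knowingly touched.

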